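# Make up two seed-test kits

## Robot

A 6-joint arm with a two-finger parallel gripper is mounted at the origin on the work surface. World frame = base frame: x ahead of the robot, y to its left, z up, the work surface at z = 0. Lengths are in mm, angles in rad, forces in N, time in s.
With the tool pointing down it reaches from about 275 to 1000 mm from the base axis. Payload 8.4 kg.
Tool frame: the origin (TCP) lies on the mounting face of the last link; the fingertips stand 173 mm ahead of it and the grasp point (between the pads) lies 155 mm ahead of it; z points along the fingers, y is the line along which they close (so a half turn about z gives the same grasp; the last joint's range is limited). The gripper opens to 85 mm and grips with 20 to 120 N. Pads are 22 mm wide; open, the fingers measure 114 mm over their backs; the gripper's body (76 mm by 85 mm) begins 54 mm behind the grasp point. The pads swing forward as they close: fully open they stand 13 mm farther back than shut.
Start: joints at [-1.155, 0.353, 1.633, -0, 1.155, -0.002], TCP at [253.594, -571.244, 404.681] pointing down, gripper open.
Joint ranges: [-2.63, 2.63], [-0.92, 2.1], [0.06, 2.66], [-1.3, 4.44], [0, 2.69], [-3.02, 3.02]. Speed limits (rad/s): [2.22, 2.22, 2.79, 3.14, 3.14, 3.14].

## Interface

Orientations are given as [roll, pitch, yaw] about the fixed x, y, z axes, in that order (R = Rz(yaw) Ry(pitch) Rx(roll)).
In Python, from rig import r gives the robot as it stands.
- The arm moves only by the tool apply_moves, never from a script. Its argument "deltas" is a list of rows, each an object with "claw": the gripper command: -1 is fully open, 1 is shut, values between are in proportion; "delta_pos": the shift along the tool's x, y, z in cm, a list of three; "yaw": the turn about the tool's z in rad. In form: [{"claw": claw, "delta_pos": [tx, ty, tz], "yaw": yaw}, ...]. A call has 1 to 8 rows; each row shifts and turns the commanded pose from where the row before left it, along the tool's axes as they then stand; what a row does not reach is not made up. A row lasts 1/8 s, in which the tool goes at most 62.5 mm and 10.7 degrees, less where a joint would pass 70% of its speed; a pose out of reach is approached as far as the arm can. A call with a gripper value outside its range is refused whole. The fingers move at their own pace and stop on an object; "grip_force" is the grip in N (left out, the last holds). Time passes only in rows, so rows that do not move let the fingers close. It gives the time, the measured TCP pose, the force, the opening and the grip force at its end, in the units of the state.
- r.sense(): the state, without advancing time (a new reading comes with each control period).
- r.grab_frame(name): name is "scene" or "top"; returns a dict with "img" (384x512x3 uint8, blue, green, red), "z_map" (384x512 float32, mm along the optical axis (not along the pixel's ray), 0 where there is no reading), "fx", "fy", "cx", "cy" (pixels), "dist" ([k1, k2, p1, p2, k3] as OpenCV has them; the pictures are not rectified), "eye" and "rotation" of the camera in the world. Camera axes: x right, y up, looking along -z (the intrinsics and any distortion apply to the point x, -y, -z); pixel columns grow to the right and rows downward; lengths in mm; the calibration is good to about 2 mm. A picture is of the moment at which its call begins.
- r.sign_off(): hands the job in; it is judged then, once.
The state is a dict: "clock": time; "qpos": joint angles; "qvel": joint speeds; "joint_efforts": joint torques, N m; "eef_pos": TCP position; "tcp_rot": TCP orientation; "contact_force": force on the tool from outside, world axes, zero at the start; "wrist_torque": the same for the moment, N m; "opening": opening from 0.0 (shut) to 1.0 (fully open); "grasp_force": force on a finger pad.
Only numpy, scipy, OpenCV 4.12 (cv2) and the standard library are available. Lean on these libraries where they do the work, as an engineer would, in place of code of your own. Each camera call takes 0.05 s, during which the arm holds its last target. There are 200 camera calls.

## Task

Make up the two seed-test kits. On the blue board set the dish of brown grain and the red-capped and yellow-capped bottles; on the green board set the dish of black seed and the blue-capped bottle. Every dish stands flat in the middle of its board's large white mark and every bottle upright in the middle of a small white mark of its own (on the blue board either one); leave the dish of green seed and the white-capped bottle where they stand.

Things in the scene. Friction and masses are not known exactly. Their poses are not given: they have to be found in the camera images.
- dish_brown: closed low round dish with a pale rim, 55 mm across and 16 mm high, plain cylinder, brown grain showing all over its top; about 45 g. Origin: centre of its underside; z up
- dish_black: closed low round dish with a pale rim, 55 mm across and 16 mm high, plain cylinder, black seed showing all over its top; about 45 g. Origin: centre of its underside; z up
- dish_green: closed low round dish with a pale rim, 55 mm across and 16 mm high, plain cylinder, green seed showing all over its top; about 45 g. Origin: centre of its underside; z up. Not wanted; must stay where it is
- bottle_red: upright brown bottle with a red screw cap and a pale paper label: body 36 mm across up to 43 mm, cap 33 mm across from 48 mm to its top at 66 mm; about 70 g. Origin: centre of its underside; z up
- bottle_yellow: upright brown bottle with a yellow screw cap and a pale paper label: body 36 mm across up to 43 mm, cap 33 mm across from 48 mm to its top at 66 mm; about 70 g. Origin: centre of its underside; z up
- bottle_blue: upright brown bottle with a blue screw cap and a pale paper label: body 36 mm across up to 43 mm, cap 33 mm across from 48 mm to its top at 66 mm; about 70 g. Origin: centre of its underside; z up
- bottle_white: upright brown bottle with a white screw cap and a pale paper label: body 36 mm across up to 43 mm, cap 33 mm across from 48 mm to its top at 66 mm; about 70 g. Origin: centre of its underside; z up. Not wanted; must stay where it is
- board_blue: blue flat board fixed to the table, 160 mm (x) by 144 mm (y), 8 mm thick, no rim, turned any way. Flat white marks on its top: one large, 72 mm across, centred at x 0, y +30 mm, and two small, 54 mm across, at x +48 and -48 mm, both y -42 mm. Origin: centre of its underside, on the table; z up
- board_green: green flat board fixed to the table, 90 mm (x) by 160 mm (y), 8 mm thick, no rim, turned any way. Flat white marks on its top: one large, 72 mm across, centred at x 0, y +38 mm, and one small, 54 mm across, at x 0, y -48 mm. Origin: centre of its underside, on the table; z up
Mind the look-alikes: they are no part of the job. What is shaped like the dish_black but purple or turquoise is not meant.

How it is judged:
By the outcome, as a careful person would: the job done as asked, in the order asked, and still so for the second after the job is handed in, with the robot touching nothing.
It also fails if it takes over 128 s, if anything falls off the work surface, if the arm or the gripper's body presses on something with over 40 N, if the wrist force passes 120 N, or if a joint passes its speed limit or range.

## Working session

There is one attempt and no reset: what is moved stays moved. The work goes in short steps, Python scripts to look and compute and a tool call to move; the robot and the scene stay as the last step left them, time stands still between calls to the robot, and variables do not carry over. Pictures are saved under pics/ and viewed, at most 14 in all, crops included, and the job is handed in when it is done.

Besides the shell and the picture viewer there is one more tool, called after "Call:" as name([rows], argument=value, ...), one row to a line, values as JSON. apply_moves: Moves the arm, as the interface text tells. Its arguments: {"type":"object","properties":{"deltas":{"type":"array"},"grip_force":{"type":"number"}},"required":["deltas"]}

```bash
ls; mkdir -p pics; python3 - <<'E'
from rig import r
import cv2,numpy as np
s=r.sense();print({k:np.round(v,3) if not isinstance(v,dict) else v for k,v in s.items()})
for n in("scene","top"):
    f=r.grab_frame(n);cv2.imwrite(f"pics/{n}0.png",f["img"])
    np.save(f"{n}0.npy",f,allow_pickle=True)
    print(n,f["fx"],f["fy"],f["cx"],f["cy"],f["dist"],f["eye"],f["rotation"])
E
```

```text
pics
{'clock': np.float64(0.0), 'qpos': array([-1.155,  0.354,  1.634,  0.   ,  1.155, -0.002]), 'qvel': array([-0.   , -0.001, -0.001,  0.002,  0.   , -0.   ]), 'joint_efforts': array([-3.0000e-03, -6.0526e+01, -3.4207e+01, -0.0000e+00,  9.0000e-03,
       -0.0000e+00]), 'eef_pos': array([ 253.482, -571.027,  403.946]), 'tcp_rot': array([-3.14 , -0.   ,  0.418]), 'contact_force': array([-0.251, -0.151, -0.067]), 'wrist_torque': array([ 0.077,  0.042, -0.05 ]), 'grasp_force': np.float64(0.0), 'opening': np.float64(0.998)}
scene 429.3090542646391 429.3090542646391 253.50082342739177 195.6768598454273 [-0.11475452  0.          0.          0.          0.        ] [1042.40760108 -280.45150948  640.2453157 ] [ 0.78672923 -0.00461182  1.11854757]
top 412.02321468786704 412.02321468786704 258.4962109723585 192.7903619259778 [0.0436749 0.        0.        0.        0.       ] [ 3.65785934e+02 -3.78268545e-01  9.90925776e+02] [ 0.11803766 -0.01016366 -1.58596163]
```

View pics/top0.png

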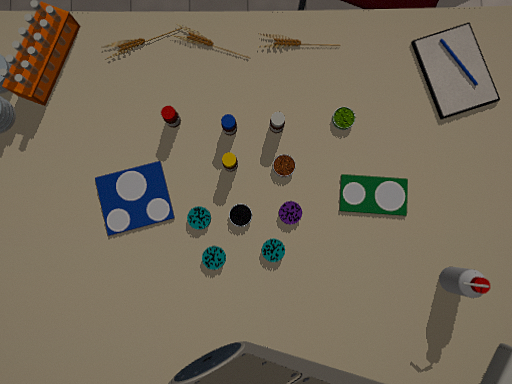

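View pics/scene0.png

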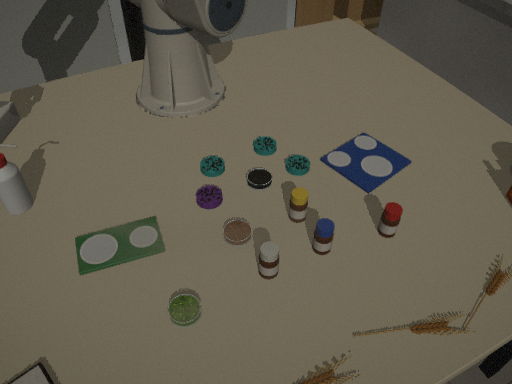

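The top view shows bottles red (170,116), blue (229,124), white (277,121) and yellow (229,161). The dishes are brown (284,165), black (240,215) and green (343,118), with look-alikes purple (290,212) and turquoise (199,217), (214,257), (273,250). The blue board is at (134,198) and the green one at (373,195). The scene view agrees with this. Next I measure and make a confirmation crop.

```bash
cat > h.py <<'E'
import numpy as np,cv2
from scipy.spatial.transform import Rotation as R
def K(f): return np.array([[f["fx"],0,f["cx"]],[0,f["fy"],f["cy"]],[0,0,1.]])
def cast(f,px,z):
    u=cv2.undistortPoints(np.float64(px).reshape(-1,1,2),K(f),np.array(f["dist"])).reshape(-1,2)
    d=np.c_[u[:,0],-u[:,1],-np.ones(len(u))]@R.from_euler('xyz',f["rotation"]).as_matrix().T
    e=np.array(f["eye"]); return e+d*((z-e[2])/d[:,2])[:,None]
def blobs(mask,amin,amax=1e9):
    o=[]
    for c in cv2.findContours(mask.astype(np.uint8),cv2.RETR_EXTERNAL,cv2.CHAIN_APPROX_NONE)[0]:
        if amin<cv2.contourArea(c)<amax: o.append(c)
    return o
def circ(f,c,z):
    "min enclosing circle of the contour in the plane z: centre, diameter"
    p=cast(f,c.reshape(-1,2),z)[:,:2].astype(np.float32)
    (x,y),rad=cv2.minEnclosingCircle(p); return round(x,1),round(y,1),round(2*rad,1)
HUES={'red':(((0,150,90),(6,255,255)),((174,150,90),(180,255,255))),'yellow':(((22,170,110),(32,255,255)),),
 'blue':(((108,150,60),(125,255,255)),),'green':(((35,120,20),(80,255,255)),),}
def hmask(img,n):
    h=cv2.cvtColor(img,cv2.COLOR_BGR2HSV); m=0
    for a,b in HUES[n]: m=m|cv2.inRange(h,a,b)
    return m
E
python3 - <<'E'
from h import *
fs={n:np.load(n+"0.npy",allow_pickle=True).item() for n in("top","scene")}
for n,f in fs.items():
    hsv=cv2.cvtColor(f["img"],cv2.COLOR_BGR2HSV)
    for c in HUES:
        for b in blobs(hmask(f["img"],c),60):
            (u,v),_=cv2.minEnclosingCircle(b)
            print(n,c,(round(u),round(v)),cv2.contourArea(b),"z66",circ(f,b,66),"z16",circ(f,b,16))
    w=cv2.inRange(hsv,(0,0,140),(180,45,255))
    for b in blobs(w,250,3000):
        (u,v),_=cv2.minEnclosingCircle(b)
        print(n,"white",(round(u),round(v)),cv2.contourArea(b),"z8",circ(f,b,8))
f=fs["top"]
for u,v in((284,165),(240,215),(290,212)): print((u,v),hsv[v,u],cast(f,[(u,v)],16), "depth",f["z_map"][v,u])
cv2.imwrite("pics/crop.png",cv2.resize(f["img"][100:240,90:410],None,fx=2.5,fy=2.5,interpolation=cv2.INTER_CUBIC))
E
```

```text
top red (482, 284) 80.5 z66 (266.9, -496.3, 35.1) z16 (261.6, -523.1, 37.0)
top red (168, 112) 127.5 z66 (665.4, 194.6, 31.9) z16 (681.6, 205.1, 33.7)
top yellow (229, 159) 132.0 z66 (554.3, 55.7, 31.7) z16 (564.5, 58.7, 33.4)
top blue (134, 198) 2888.5 z66 (469.2, 267.6, 196.7) z16 (474.8, 282.1, 207.3)
top blue (228, 121) 122.5 z66 (643.3, 56.8, 31.5) z16 (658.3, 59.9, 33.2)
top blue (458, 62) 73.5 z66 (776.7, -481.1, 132.8) z16 (798.9, -507.1, 140.0)
top green (373, 196) 2301.0 z66 (467.5, -270.3, 166.5) z16 (473.0, -284.9, 175.5)
top green (343, 118) 300.0 z66 (646.4, -210.0, 52.3) z16 (661.6, -221.3, 55.1)
top white (118, 219) 342.0 z8 (423.3, 321.7, 51.6)
top white (158, 209) 339.5 z8 (447.4, 228.0, 51.6)
top white (354, 193) 337.5 z8 (479.4, -240.3, 51.8)
scene red (393, 211) 189.0 z66 (674.0, 188.8, 47.4) z16 (641.9, 229.7, 51.5)
scene yellow (299, 196) 166.5 z66 (562.7, 49.6, 44.3) z16 (521.0, 78.4, 48.2)
scene blue (369, 162) 1119.5 z66 (547.2, 231.6, 169.7) z16 (504.1, 276.2, 184.5)
scene green (182, 305) 159.5 z66 (690.7, -226.6, 42.3) z16 (660.1, -221.9, 46.0)
(284, 165) [ 21  59 116] [[547.62191227 -74.33599267  16.        ]] depth 992.08685
(240, 215) [ 20  62 115] [[428.94071571  32.52613867  16.        ]] depth 976.7198
(290, 212) [14 44 86] [[434.34477178 -86.0303741   16.        ]] depth 977.7493
```

View pics/crop.png

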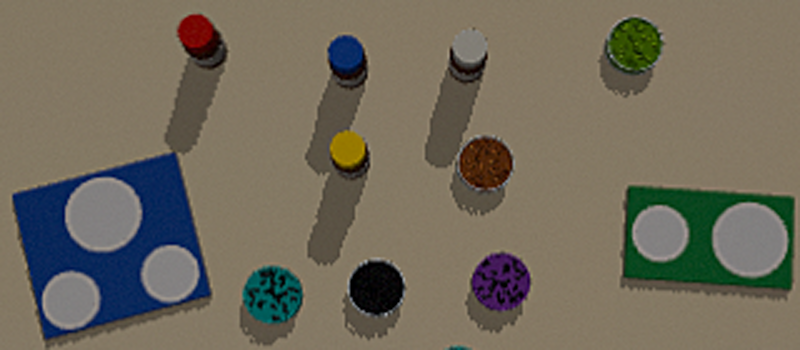

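The crop confirms it: black at (377,287), plain black, differs from purple (500,282) and turquoise (272,294); brown at (485,163); red (197,33), yellow (348,150), blue (346,57). Now the remaining centres.

```bash
cat >> h.py <<'E'
def dish(f,name,guess,z=16,rad=14):
    "seed area of a dish near pixel guess"
    h=cv2.cvtColor(f["img"],cv2.COLOR_BGR2HSV)
    m={'brown':cv2.inRange(h,(0,130,40),(18,255,255)),'black':cv2.inRange(h,(0,0,0),(180,255,38))}[name]
    roi=np.zeros_like(m);cv2.circle(roi,guess,rad,255,-1)
    m=cv2.morphologyEx(m&roi,cv2.MORPH_CLOSE,np.ones((5,5)))
    return circ(f,max(blobs(m,20),key=cv2.contourArea),z)
def mark(f,guess,rad=24,z=8):
    g=f["img"].min(axis=2); roi=np.zeros_like(g);cv2.circle(roi,guess,rad,255,-1)
    m=(g>100)&(roi>0)
    b=[c for c in blobs(m,100) if cv2.pointPolygonTest(c,guess,False)>=0]
    return circ(f,b[0],z)
E
python3 - <<'E'
from h import *
f=np.load("top0.npy",allow_pickle=True).item();s=np.load("scene0.npy",allow_pickle=True).item()
print("brown",dish(f,'brown',(284,165)),dish(s,'brown',(237,231),rad=18))
print("black",dish(f,'black',(240,215)),dish(s,'black',(259,178),rad=16))
for g,rr in(((131,186),17),((118,219),14),((158,209),14),((390,196),18),((354,193),14)):print("mark",g,mark(f,g,rr))
for g,rr in(((376,166),17),((339,159),14),((366,143),14),((99,249),21),((144,237),16)):print("s mark",g,mark(s,g,rr))
E
```

```text
Traceback (most recent call last):
  File "h.py", line 29, in dish
    return circ(f,max(blobs(m,20),key=cv2.contourArea),z)
                  ~~~^^^^^^^^^^^^^^^^^^^^^^^^^^^^^^^^^
ValueError: max() iterable argument is empty
```

Call:
apply_moves([
  {"claw": -1, "delta_pos": [0, 0, 0], "yaw": -0.18},
  {"claw": -1, "delta_pos": [0, 0, 0], "yaw": -0.18},
  {"claw": -1, "delta_pos": [0, 0, 0], "yaw": -0.18},
  {"claw": -1, "delta_pos": [0, 0, 0], "yaw": -0.18},
  {"claw": -1, "delta_pos": [0, 0, 0], "yaw": -0.18},
  {"claw": -1, "delta_pos": [0, 0, 0], "yaw": -0.18},
  {"claw": -1, "delta_pos": [0, 0, 0], "yaw": -0.073},
  {"claw": -1, "delta_pos": [0, 0, 0], "yaw": 0},
], grip_force=30)

```text
clock: 1.1
eef_pos: [253.6, -571.1, 404.3]
tcp_rot: [-3.141, -0.001, 1.57]
contact_force: [0.5, 0.3, 0.3]
opening: 0.998
grasp_force: 0.0
```

```bash
sed -i 's/return circ(f,max(blobs(m,20)/b=blobs(m,20)\n    return b and circ(f,max(b/' h.py
python3 - <<'E'
from h import *
f=np.load("top0.npy",allow_pickle=True).item();s=np.load("scene0.npy",allow_pickle=True).item()
print("brown",dish(f,'brown',(284,165)),dish(s,'brown',(237,231),rad=18))
print("black",dish(f,'black',(240,215)),dish(s,'black',(259,178),rad=16))
for g,rr in(((131,186),17),((118,219),14),((158,209),14),((390,196),18),((354,193),14)):print("mark",g,mark(f,g,rr))
for g,rr in(((376,166),17),((339,159),14),((366,143),14),((99,249),21),((144,237),16)):print("s mark",g,mark(s,g,rr))
E
```

```text
brown (547.5, -74.1, 49.7) []
black (430.1, 32.5, 50.0) (439.2, 29.4, 59.5)
mark (131, 186) (505.1, 292.3, 71.9)
mark (118, 219) (423.0, 321.4, 54.0)
mark (158, 209) (446.8, 228.2, 53.7)
mark (390, 196) (471.6, -326.2, 71.7)
mark (354, 193) (479.1, -240.2, 54.1)
s mark (376, 166) (507.0, 293.2, 70.5)
s mark (339, 159) (448.3, 229.9, 52.8)
s mark (366, 143) (425.9, 322.6, 52.9)
s mark (99, 249) (473.3, -325.1, 70.2)
s mark (144, 237) (479.7, -239.7, 51.1)
```

Call:
apply_moves([
  {"claw": -1, "delta_pos": [4.97, 2.94, 0], "yaw": 0},
  {"claw": -1, "delta_pos": [4.97, 2.94, 0], "yaw": 0},
  {"claw": -1, "delta_pos": [4.97, 2.94, 0], "yaw": 0},
  {"claw": -1, "delta_pos": [4.97, 2.94, 0], "yaw": 0},
  {"claw": -1, "delta_pos": [4.97, 2.94, 0], "yaw": 0},
  {"claw": -1, "delta_pos": [4.97, 2.94, 0], "yaw": 0},
  {"claw": -1, "delta_pos": [4.97, 2.94, 0], "yaw": 0},
  {"claw": -1, "delta_pos": [4.97, 2.94, 0], "yaw": 0},
])

```text
clock: 2.1
eef_pos: [489.5, -171.9, 404.8]
tcp_rot: [3.141, 0.0, 1.569]
contact_force: [0.7, 0.1, 0.2]
opening: 1.0
grasp_force: 0.0
```

Call:
apply_moves([
  {"claw": -1, "delta_pos": [4.97, 2.94, 0], "yaw": 0},
  {"claw": -1, "delta_pos": [4.97, 2.94, 0], "yaw": 0},
  {"claw": -1, "delta_pos": [0, 0, 5], "yaw": 0},
  {"claw": -1, "delta_pos": [0, 0, 5], "yaw": 0},
  {"claw": -1, "delta_pos": [0, 0, 5], "yaw": 0},
  {"claw": -1, "delta_pos": [0, 0, 0], "yaw": 0},
  {"claw": -1, "delta_pos": [0, 0, 0], "yaw": 0},
])

```text
clock: 2.98
eef_pos: [548.3, -74.4, 256.1]
tcp_rot: [3.14, 0.0, 1.57]
contact_force: [0.7, -0.1, -0.5]
opening: 1.003
grasp_force: 0.0
```

```bash
python3 - <<'E'
from rig import r
import cv2
f=r.grab_frame("scene");cv2.imwrite("pics/a.png",cv2.resize(f["img"][100:300,130:400],None,fx=2.5,fy=2.5))
print(r.sense()["eef_pos"],r.sense()["tcp_rot"],r.sense()["qpos"])
E
```

```text
[548.59894775 -74.45763487 256.74009126] [3.13871775e+00 3.86739252e-04 1.56998882e+00] [-1.37611106e-01  4.30036240e-01  1.90517047e+00  1.24299280e-05
  8.03485160e-01 -1.36812770e-01]
```

View pics/a.png

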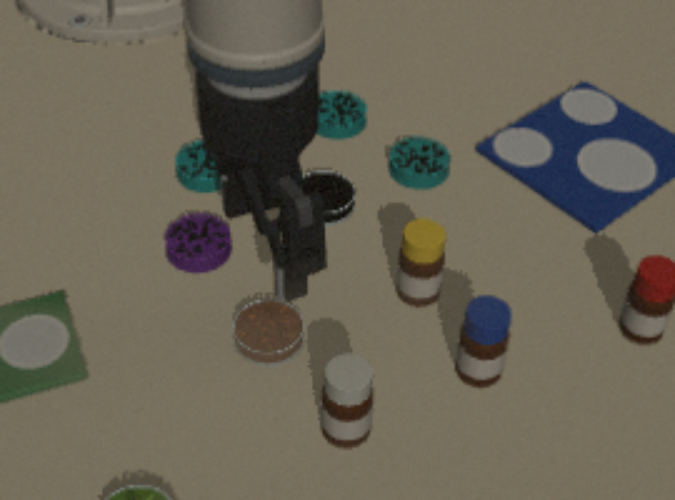

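The open gripper stands over the brown dish (crop 268,330), fingers straddling it along x. Descending.

Call:
apply_moves([
  {"claw": -1, "delta_pos": [0, 0, 3], "yaw": 0},
  {"claw": -1, "delta_pos": [0, 0, 3], "yaw": 0},
  {"claw": -1, "delta_pos": [0, 0, 1.5], "yaw": 0},
  {"claw": -1, "delta_pos": [0, 0, 0.8], "yaw": 0},
  {"claw": -1, "delta_pos": [0, 0, 0], "yaw": 0},
  {"claw": -1, "delta_pos": [0, 0, 0], "yaw": 0},
])

```text
clock: 3.78
eef_pos: [548.1, -74.3, 172.6]
tcp_rot: [3.14, 0.0, 1.571]
contact_force: [0.3, -0.1, -0.1]
opening: 1.001
grasp_force: 0.0
```

Call:
apply_moves([
  {"claw": 0, "delta_pos": [0, 0, 0], "yaw": 0},
  {"claw": 0, "delta_pos": [0, 0, 0], "yaw": 0},
  {"claw": 0, "delta_pos": [0, 0, 0], "yaw": 0},
  {"claw": 0, "delta_pos": [0, 0, 0], "yaw": 0},
], grip_force=25)

```text
clock: 4.28
eef_pos: [547.8, -74.3, 172.3]
tcp_rot: [3.141, 0.0, 1.571]
contact_force: [-1.2, 0.6, 5.7]
opening: 0.632
grasp_force: 25.4
```

Call:
apply_moves([
  {"claw": 0, "delta_pos": [0, 0, -1], "yaw": 0},
  {"claw": 0, "delta_pos": [0, 0, -3], "yaw": 0},
  {"claw": 0, "delta_pos": [0, 0, -4], "yaw": 0},
  {"claw": 0, "delta_pos": [0, 0, -4], "yaw": 0},
  {"claw": 0, "delta_pos": [0, 0, 0], "yaw": 0},
])

```text
clock: 4.9
eef_pos: [548.7, -74.4, 295.3]
tcp_rot: [3.135, 0.001, 1.571]
contact_force: [-0.4, 1.1, -0.9]
opening: 0.632
grasp_force: 26.9
```

Call:
apply_moves([
  {"claw": 0, "delta_pos": [3.66, -0.4, 0], "yaw": 0},
  {"claw": 0, "delta_pos": [5.5, -0.6, 0], "yaw": 0},
  {"claw": 0, "delta_pos": [5.5, -0.7, 0], "yaw": 0},
  {"claw": 0, "delta_pos": [5.5, -0.7, 0], "yaw": 0},
  {"claw": 0, "delta_pos": [5.5, -0.7, 0], "yaw": 0},
  {"claw": 0, "delta_pos": [5.5, -0.6, 0], "yaw": 0},
  {"claw": 0, "delta_pos": [5.5, -0.6, 0], "yaw": 0},
  {"claw": 0, "delta_pos": [0, 0, 0], "yaw": 0},
])

```text
clock: 5.9
eef_pos: [503.7, 295.6, 291.0]
tcp_rot: [-3.141, -0.0, 1.575]
contact_force: [0.6, -0.1, -0.8]
opening: 0.629
grasp_force: 26.9
```

Call:
apply_moves([
  {"claw": 0, "delta_pos": [0, 0, 0], "yaw": 0},
  {"claw": 0, "delta_pos": [0, 0, 4], "yaw": 0},
  {"claw": 0, "delta_pos": [0, 0, 3], "yaw": 0},
  {"claw": 0, "delta_pos": [0, 0, 2], "yaw": 0},
  {"claw": 0, "delta_pos": [0, 0, 0], "yaw": 0},
  {"claw": 0, "delta_pos": [0, 0, 0], "yaw": 0},
])

```text
clock: 6.65
eef_pos: [505.1, 291.7, 202.3]
tcp_rot: [3.141, -0.0, 1.57]
contact_force: [-0.0, 0.4, -0.3]
opening: 0.635
grasp_force: 26.9
```

Call:
apply_moves([
  {"claw": 0, "delta_pos": [0, 0, 1.3], "yaw": 0},
  {"claw": 0, "delta_pos": [0, 0, 0.5], "yaw": 0},
  {"claw": 0, "delta_pos": [0, 0, 0.3], "yaw": 0},
  {"claw": 0, "delta_pos": [0, 0, 0], "yaw": 0},
  {"claw": 0, "delta_pos": [0, 0, 0], "yaw": 0},
])

```text
clock: 7.28
eef_pos: [504.6, 292.4, 180.7]
tcp_rot: [3.141, -0.0, 1.571]
contact_force: [0.4, 1.3, -0.5]
opening: 0.629
grasp_force: 26.8
```

Call:
apply_moves([
  {"claw": -0.6, "delta_pos": [0, 0, 0], "yaw": 0},
  {"claw": -1, "delta_pos": [0, 0, 0], "yaw": 0},
  {"claw": -1, "delta_pos": [0, 0, 0], "yaw": 0},
  {"claw": -1, "delta_pos": [0, 0, -2], "yaw": 0},
  {"claw": -1, "delta_pos": [0, 0, -4.5], "yaw": 0},
  {"claw": -1, "delta_pos": [0, 0, -4.5], "yaw": 0},
  {"claw": -1, "delta_pos": [0, 0, 0], "yaw": 0},
])

```text
clock: 8.15
eef_pos: [505.9, 293.1, 295.7]
tcp_rot: [3.135, -0.004, 1.571]
contact_force: [0.7, -0.1, 0.0]
opening: 0.998
grasp_force: 0.0
```

Call:
apply_moves([
  {"claw": -1, "delta_pos": [-2.44, 4.0, 0], "yaw": 0},
  {"claw": -1, "delta_pos": [-2.44, 4.0, 0], "yaw": 0},
  {"claw": -1, "delta_pos": [-2.44, 4.0, 0], "yaw": 0},
  {"claw": -1, "delta_pos": [-2.44, 4.05, 0], "yaw": 0},
  {"claw": -1, "delta_pos": [0, 0, 0], "yaw": 0},
  {"claw": -1, "delta_pos": [0, 0, 0], "yaw": 0},
])

```text
clock: 8.9
eef_pos: [664.4, 194.6, 290.2]
tcp_rot: [-3.14, 0.0, 1.57]
contact_force: [-0.5, 0.4, -0.3]
opening: 0.998
grasp_force: 0.0
```

```bash
python3 - <<'E'
from rig import r
from h import *
f=r.grab_frame("scene");t=r.grab_frame("top")
cv2.imwrite("pics/b.png",np.hstack([cv2.resize(f["img"][90:290,270:470],(400,400)),cv2.resize(t["img"][60:260,60:260],(400,400))]))
print(r.sense()["eef_pos"],r.sense()["opening"])
h=cv2.cvtColor(t["img"],cv2.COLOR_BGR2HSV)
print(dish(t,'brown',(131,185),24), mark(t,(131,186),19,8) )
E
```

```text
[664.06317614 195.34867222 290.51776961] 1.0006673475735246
[] (503.0, 292.3, 92.3)
```

View pics/b.png

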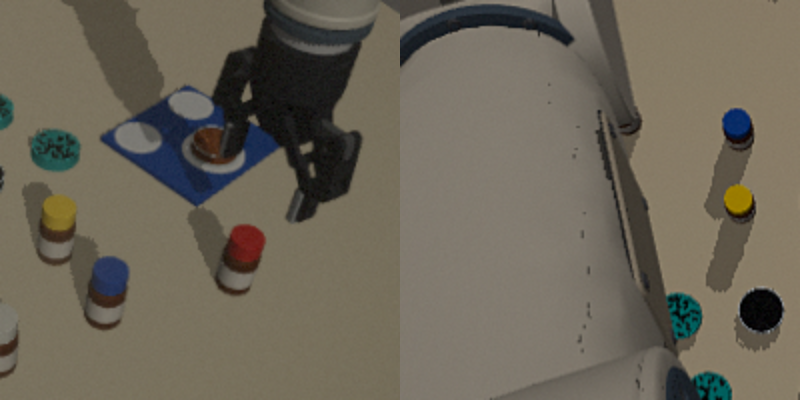

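The brown dish sits on the large mark (left half, 215,148), and the gripper is over the red bottle. Descending onto red.

Call:
apply_moves([
  {"claw": -1, "delta_pos": [0, 0, 4], "yaw": 0},
  {"claw": -1, "delta_pos": [0, 0, 3.5], "yaw": 0},
  {"claw": -1, "delta_pos": [0, 0, 2.2], "yaw": 0},
  {"claw": -1, "delta_pos": [0, 0, 1], "yaw": 0},
  {"claw": -1, "delta_pos": [0, 0, 0], "yaw": 0},
  {"claw": -1, "delta_pos": [0, 0, 0], "yaw": 0},
])

```text
clock: 9.75
eef_pos: [665.7, 195.0, 185.0]
tcp_rot: [3.14, -0.001, 1.571]
contact_force: [-0.5, 0.5, -0.1]
opening: 1.001
grasp_force: 0.0
```

Call:
apply_moves([
  {"claw": 0.4, "delta_pos": [0, 0, 0], "yaw": 0},
  {"claw": 0.4, "delta_pos": [0, 0, 0], "yaw": 0},
  {"claw": 0.4, "delta_pos": [0, 0, 0], "yaw": 0},
  {"claw": 0.4, "delta_pos": [0, 0, 0], "yaw": 0},
  {"claw": 0.4, "delta_pos": [0, 0, 0], "yaw": 0},
])

```text
clock: 10.38
eef_pos: [665.3, 194.8, 184.2]
tcp_rot: [3.141, -0.0, 1.571]
contact_force: [-0.8, -1.0, 5.7]
opening: 0.41
grasp_force: 25.0
```

Call:
apply_moves([
  {"claw": 0.4, "delta_pos": [0, 0, -1], "yaw": 0},
  {"claw": 0.4, "delta_pos": [0, 0, -3], "yaw": 0},
  {"claw": 0.4, "delta_pos": [0, 0, -3.5], "yaw": 0},
  {"claw": 0.4, "delta_pos": [0, 0, -3.5], "yaw": 0},
  {"claw": 0.4, "delta_pos": [0, 0, 0], "yaw": 0},
])

```text
clock: 11.0
eef_pos: [666.1, 195.1, 297.3]
tcp_rot: [3.136, -0.002, 1.571]
contact_force: [0.2, -0.0, -0.7]
opening: 0.413
grasp_force: 25.2
```

Call:
apply_moves([
  {"claw": 0.4, "delta_pos": [2.0, -4.2, 0], "yaw": 0},
  {"claw": 0.4, "delta_pos": [2.66, -5.0, 0], "yaw": 0},
  {"claw": 0.4, "delta_pos": [2.7, -5.0, 0], "yaw": 0},
  {"claw": 0.4, "delta_pos": [2.7, -5.0, 0], "yaw": 0},
  {"claw": 0.4, "delta_pos": [2.6, -5.0, 0], "yaw": 0},
  {"claw": 0.4, "delta_pos": [0, 0, 0], "yaw": 0},
  {"claw": 0.4, "delta_pos": [0, 0, 0], "yaw": 0},
])

```text
clock: 11.88
eef_pos: [423.1, 321.4, 293.4]
tcp_rot: [3.142, 0.0, 1.572]
contact_force: [-0.1, 0.2, -0.6]
opening: 0.414
grasp_force: 25.4
```

Call:
apply_moves([
  {"claw": 0.4, "delta_pos": [0, 0, 3], "yaw": 0},
  {"claw": 0.4, "delta_pos": [0, 0, 3], "yaw": 0},
  {"claw": 0.4, "delta_pos": [0, 0, 2.0], "yaw": 0},
  {"claw": 0.4, "delta_pos": [0, 0, 0], "yaw": 0},
  {"claw": 0.4, "delta_pos": [0, 0, 0], "yaw": 0},
])

```text
clock: 12.5
eef_pos: [424.0, 321.2, 214.1]
tcp_rot: [3.141, -0.0, 1.57]
contact_force: [0.4, 0.3, -0.9]
opening: 0.41
grasp_force: 25.4
```

Call:
apply_moves([
  {"claw": 0.4, "delta_pos": [0, 0, 1.3], "yaw": 0},
  {"claw": 0.4, "delta_pos": [0, 0, 0.5], "yaw": 0},
  {"claw": 0.4, "delta_pos": [0, 0, 0.3], "yaw": 0},
  {"claw": 0.4, "delta_pos": [0, 0, 0], "yaw": 0},
  {"claw": 0.4, "delta_pos": [0, 0, 0], "yaw": 0},
])

```text
clock: 13.12
eef_pos: [423.1, 321.4, 192.8]
tcp_rot: [3.141, -0.0, 1.571]
contact_force: [-0.3, 0.6, -0.5]
opening: 0.411
grasp_force: 25.4
```

Call:
apply_moves([
  {"claw": 0.4, "delta_pos": [0, 0, 0.05], "yaw": 0},
  {"claw": 0.1, "delta_pos": [0, 0, 0], "yaw": 0},
  {"claw": -0.2, "delta_pos": [0, 0, 0], "yaw": 0},
  {"claw": -0.2, "delta_pos": [0, 0, 0], "yaw": 0},
  {"claw": -0.2, "delta_pos": [0, 0, -2], "yaw": 0},
  {"claw": -0.2, "delta_pos": [0, 0, -4], "yaw": 0},
  {"claw": -0.2, "delta_pos": [0, 0, -4], "yaw": 0},
  {"claw": -0.4, "delta_pos": [0, 0, 0], "yaw": 0},
])

```text
clock: 14.12
eef_pos: [424.0, 322.1, 295.1]
tcp_rot: [3.137, -0.003, 1.571]
contact_force: [0.4, 0.1, 0.2]
opening: 0.702
grasp_force: 0.0
```

Call:
apply_moves([
  {"claw": -0.4, "delta_pos": [-4.43, 2.18, 0], "yaw": 0},
  {"claw": -0.4, "delta_pos": [-4.43, 2.18, 0], "yaw": 0},
  {"claw": -0.4, "delta_pos": [-4.43, 2.18, 0], "yaw": 0},
  {"claw": -0.4, "delta_pos": [-4.43, 2.18, 0], "yaw": 0},
  {"claw": -0.4, "delta_pos": [-4.43, 2.18, 0], "yaw": 0},
  {"claw": -0.4, "delta_pos": [-4.43, 2.18, 0], "yaw": 0},
  {"claw": -0.4, "delta_pos": [0, 0, 0], "yaw": 0},
  {"claw": -0.4, "delta_pos": [0, 0, 0], "yaw": 0},
])

```text
clock: 15.12
eef_pos: [553.3, 55.6, 291.2]
tcp_rot: [-3.14, -0.0, 1.57]
contact_force: [0.1, -0.1, -0.2]
opening: 0.702
grasp_force: 0.0
```

```bash
python3 - <<'E'
from rig import r
from h import *
f=r.grab_frame("scene");t=r.grab_frame("top")
cv2.imwrite("pics/c.png",np.hstack([cv2.resize(f["img"][90:290,250:450],(400,400)),cv2.resize(t["img"][100:300,60:260],(400,400))]))
print(r.sense()["eef_pos"],r.sense()["opening"])
E
```

```text
[553.25054272  56.3957988  291.62642469] 0.6986426134694012
```

View pics/c.png

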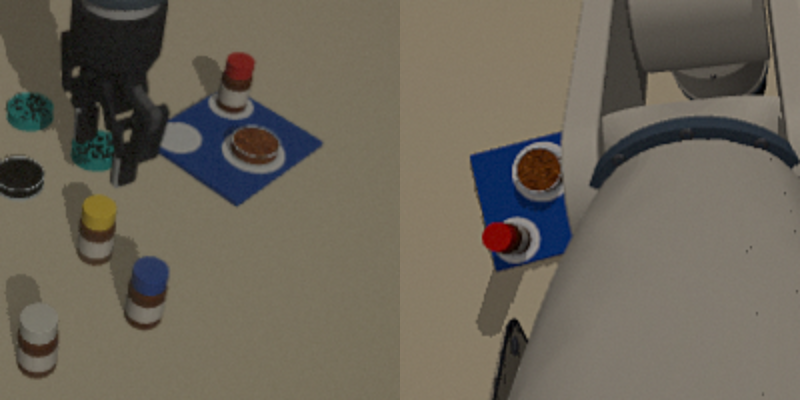

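Red stands upright on its mark (left 235,85), brown is centred on its own (255,148), and the gripper is over yellow.

Call:
apply_moves([
  {"claw": -0.4, "delta_pos": [0, 0, 4], "yaw": 0},
  {"claw": -0.4, "delta_pos": [0, 0, 3.5], "yaw": 0},
  {"claw": -0.4, "delta_pos": [0, 0, 2.2], "yaw": 0},
  {"claw": -0.4, "delta_pos": [0, 0, 1], "yaw": 0},
  {"claw": -0.4, "delta_pos": [0, 0, 0], "yaw": 0},
  {"claw": -0.4, "delta_pos": [0, 0, 0], "yaw": 0},
])

```text
clock: 15.98
eef_pos: [554.3, 55.9, 186.1]
tcp_rot: [3.14, -0.0, 1.571]
contact_force: [0.2, 0.1, -0.2]
opening: 0.698
grasp_force: 0.0
```

Call:
apply_moves([
  {"claw": 0.4, "delta_pos": [0, 0, 0], "yaw": 0},
  {"claw": 0.4, "delta_pos": [0, 0, 0], "yaw": 0},
  {"claw": 0.4, "delta_pos": [0, 0, 0], "yaw": 0},
  {"claw": 0.4, "delta_pos": [0, 0, 0], "yaw": 0},
  {"claw": 0.4, "delta_pos": [0, 0, 0], "yaw": 0},
])

```text
clock: 16.6
eef_pos: [554.2, 55.6, 186.2]
tcp_rot: [3.14, -0.0, 1.571]
contact_force: [-1.9, 0.9, 5.3]
opening: 0.413
grasp_force: 24.6
```

Call:
apply_moves([
  {"claw": 0.4, "delta_pos": [0, 0, -1], "yaw": 0},
  {"claw": 0.4, "delta_pos": [0, 0, -3], "yaw": 0},
  {"claw": 0.4, "delta_pos": [0, 0, -3.5], "yaw": 0},
  {"claw": 0.4, "delta_pos": [0, 0, -3.5], "yaw": 0},
  {"claw": 0.4, "delta_pos": [0, 0, 0], "yaw": 0},
])

```text
clock: 17.23
eef_pos: [554.9, 55.6, 298.5]
tcp_rot: [3.136, -0.001, 1.571]
contact_force: [-0.4, -0.0, -1.6]
opening: 0.413
grasp_force: 25.2
```

Call:
apply_moves([
  {"claw": 0.4, "delta_pos": [3.0, -1.9, 0], "yaw": 0},
  {"claw": 0.4, "delta_pos": [4.75, -2.95, 0], "yaw": 0},
  {"claw": 0.4, "delta_pos": [4.75, -2.95, 0], "yaw": 0},
  {"claw": 0.4, "delta_pos": [4.75, -2.95, 0], "yaw": 0},
  {"claw": 0.4, "delta_pos": [0, 0, 0], "yaw": 0},
  {"claw": 0.4, "delta_pos": [0, 0, 0], "yaw": 0},
])

```text
clock: 17.98
eef_pos: [446.2, 228.0, 294.8]
tcp_rot: [-3.141, 0.001, 1.572]
contact_force: [-0.7, 0.8, -0.2]
opening: 0.409
grasp_force: 25.3
```

Call:
apply_moves([
  {"claw": 0.4, "delta_pos": [0, 0, 3], "yaw": 0},
  {"claw": 0.4, "delta_pos": [0, 0, 3], "yaw": 0},
  {"claw": 0.4, "delta_pos": [0, 0, 2.0], "yaw": 0},
  {"claw": 0.4, "delta_pos": [0, 0, 0], "yaw": 0},
  {"claw": 0.4, "delta_pos": [0, 0, 0], "yaw": 0},
])

```text
clock: 18.6
eef_pos: [447.1, 227.5, 215.7]
tcp_rot: [3.141, -0.0, 1.57]
contact_force: [-0.0, 0.5, -0.8]
opening: 0.41
grasp_force: 25.3
```

Call:
apply_moves([
  {"claw": 0.4, "delta_pos": [0, 0, 1.3], "yaw": 0},
  {"claw": 0.4, "delta_pos": [0, 0, 0.5], "yaw": 0},
  {"claw": 0.4, "delta_pos": [0, 0, 0.33], "yaw": 0},
  {"claw": 0.4, "delta_pos": [0, 0, 0], "yaw": 0},
  {"claw": 0.4, "delta_pos": [0, 0, 0], "yaw": 0},
])

```text
clock: 19.23
eef_pos: [446.3, 228.0, 194.0]
tcp_rot: [-3.141, 0.0, 1.571]
contact_force: [-2.3, -1.4, 3.5]
opening: 0.414
grasp_force: 25.7
```

Call:
apply_moves([
  {"claw": 0.1, "delta_pos": [0, 0, 0], "yaw": 0},
  {"claw": -0.2, "delta_pos": [0, 0, 0], "yaw": 0},
  {"claw": -0.2, "delta_pos": [0, 0, 0], "yaw": 0},
  {"claw": -0.2, "delta_pos": [0, 0, -2], "yaw": 0},
  {"claw": -0.2, "delta_pos": [0, 0, -4], "yaw": 0},
  {"claw": -0.2, "delta_pos": [0, 0, -4], "yaw": 0},
  {"claw": -1, "delta_pos": [0, 0, 0], "yaw": 0},
])

```text
clock: 20.1
eef_pos: [447.4, 228.6, 296.6]
tcp_rot: [3.137, -0.003, 1.571]
contact_force: [0.9, 0.1, -0.3]
opening: 0.795
grasp_force: 0.0
```

Call:
apply_moves([
  {"claw": -1, "delta_pos": [-4.88, -0.4, 0], "yaw": 0},
  {"claw": -1, "delta_pos": [-4.9, -0.4, 0], "yaw": 0},
  {"claw": -1, "delta_pos": [-4.9, -0.4, 0], "yaw": 0},
  {"claw": -1, "delta_pos": [-4.9, -0.4, 0], "yaw": 0},
  {"claw": -1, "delta_pos": [0, 0, 0], "yaw": 0},
  {"claw": -1, "delta_pos": [0, 0, 4], "yaw": 0},
  {"claw": -1, "delta_pos": [0, 0, 0], "yaw": 0},
  {"claw": -1, "delta_pos": [0, 0, 0], "yaw": 0},
])

```text
clock: 21.1
eef_pos: [430.5, 32.8, 254.1]
tcp_rot: [-3.141, -0.0, 1.572]
contact_force: [0.6, 0.3, 0.4]
opening: 1.0
grasp_force: 0.0
```

```bash
python3 - <<'E'
from rig import r
from h import *
f=r.grab_frame("scene")
cv2.imwrite("pics/d.png",cv2.resize(f["img"][90:290,180:450],None,fx=2.5,fy=2.5))
print(r.sense()["eef_pos"],r.sense()["opening"])
E
```

```text
[430.75924749  32.79057309 254.52926828] 1.0018127253749798
```

View pics/d.png

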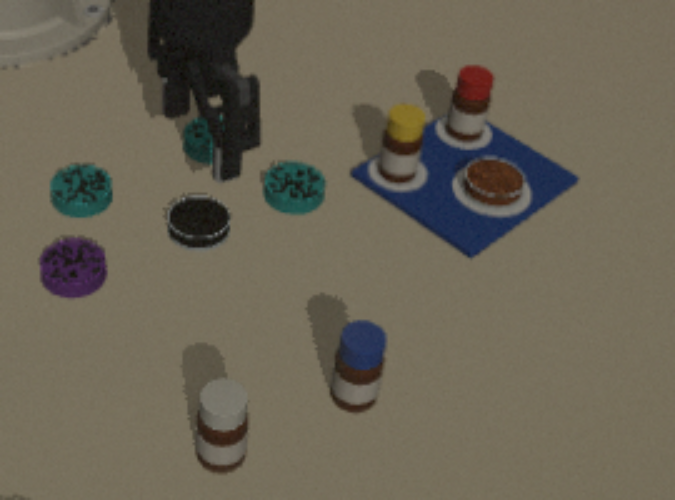

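The blue board is filled: yellow (402,150), red (470,105), brown (493,183). The gripper is above the black dish (198,220). Descending 82 mm.

Call:
apply_moves([
  {"claw": -1, "delta_pos": [0, 0, 3], "yaw": 0},
  {"claw": -1, "delta_pos": [0, 0, 3], "yaw": 0},
  {"claw": -1, "delta_pos": [0, 0, 1.5], "yaw": 0},
  {"claw": -1, "delta_pos": [0, 0, 0.7], "yaw": 0},
  {"claw": -1, "delta_pos": [0, 0, 0], "yaw": 0},
  {"claw": -1, "delta_pos": [0, 0, 0], "yaw": 0},
])

```text
clock: 21.9
eef_pos: [430.8, 32.3, 172.6]
tcp_rot: [3.14, -0.0, 1.571]
contact_force: [-0.3, 0.4, -0.3]
opening: 1.003
grasp_force: 0.0
```

Call:
apply_moves([
  {"claw": 0, "delta_pos": [0, 0, 0], "yaw": 0},
  {"claw": 0, "delta_pos": [0, 0, 0], "yaw": 0},
  {"claw": 0, "delta_pos": [0, 0, 0], "yaw": 0},
  {"claw": 0, "delta_pos": [0, 0, 0], "yaw": 0},
])

```text
clock: 22.4
eef_pos: [430.6, 32.3, 172.4]
tcp_rot: [3.141, -0.0, 1.571]
contact_force: [-1.4, -0.1, 8.2]
opening: 0.632
grasp_force: 24.7
```

Call:
apply_moves([
  {"claw": 0, "delta_pos": [0, 0, -1], "yaw": 0},
  {"claw": 0, "delta_pos": [0, 0, -3], "yaw": 0},
  {"claw": 0, "delta_pos": [0, 0, -4], "yaw": 0},
  {"claw": 0, "delta_pos": [0, 0, -4], "yaw": 0},
  {"claw": 0, "delta_pos": [0, 0, 0], "yaw": 0},
])

```text
clock: 23.02
eef_pos: [431.4, 32.3, 294.9]
tcp_rot: [3.136, -0.0, 1.571]
contact_force: [0.3, -0.2, 0.1]
opening: 0.629
grasp_force: 26.8
```

Call:
apply_moves([
  {"claw": 0, "delta_pos": [-3.85, 0.4, 0], "yaw": 0},
  {"claw": 0, "delta_pos": [-5.3, 0.6, 0], "yaw": 0},
  {"claw": 0, "delta_pos": [-5.4, 0.62, 0], "yaw": 0},
  {"claw": 0, "delta_pos": [-5.4, 0.62, 0], "yaw": 0},
  {"claw": 0, "delta_pos": [-5.4, 0.62, 0], "yaw": 0},
  {"claw": 0, "delta_pos": [-5.3, 0.62, 0], "yaw": 0},
  {"claw": 0, "delta_pos": [-5.2, 0.62, 0], "yaw": 0},
  {"claw": 0, "delta_pos": [0, 0, 0], "yaw": 0},
])

```text
clock: 24.02
eef_pos: [471.3, -329.2, 291.1]
tcp_rot: [3.141, 0.001, 1.568]
contact_force: [-0.9, -0.6, -0.8]
opening: 0.629
grasp_force: 26.8
```

Call:
apply_moves([
  {"claw": 0, "delta_pos": [0, 0, 0], "yaw": 0},
  {"claw": 0, "delta_pos": [0, 0, 4], "yaw": 0},
  {"claw": 0, "delta_pos": [0, 0, 3], "yaw": 0},
  {"claw": 0, "delta_pos": [0, 0, 2], "yaw": 0},
  {"claw": 0, "delta_pos": [0, 0, 0], "yaw": 0},
  {"claw": 0, "delta_pos": [0, 0, 0], "yaw": 0},
])

```text
clock: 24.78
eef_pos: [471.7, -325.6, 202.5]
tcp_rot: [3.141, 0.0, 1.572]
contact_force: [0.1, -0.3, 0.7]
opening: 0.628
grasp_force: 26.8
```

Call:
apply_moves([
  {"claw": 0, "delta_pos": [0, 0, 1.3], "yaw": 0},
  {"claw": 0, "delta_pos": [0, 0, 0.5], "yaw": 0},
  {"claw": 0, "delta_pos": [0, 0, 0.35], "yaw": 0},
  {"claw": 0, "delta_pos": [0, 0, 0], "yaw": 0},
  {"claw": 0, "delta_pos": [0, 0, 0], "yaw": 0},
])

```text
clock: 25.4
eef_pos: [471.2, -326.2, 180.4]
tcp_rot: [-3.141, -0.0, 1.571]
contact_force: [-0.9, -0.3, 2.2]
opening: 0.633
grasp_force: 27.3
```

Call:
apply_moves([
  {"claw": -0.6, "delta_pos": [0, 0, 0], "yaw": 0},
  {"claw": -1, "delta_pos": [0, 0, 0], "yaw": 0},
  {"claw": -1, "delta_pos": [0, 0, 0], "yaw": 0},
  {"claw": -1, "delta_pos": [0, 0, -2], "yaw": 0},
  {"claw": -1, "delta_pos": [0, 0, -4.5], "yaw": 0},
  {"claw": -1, "delta_pos": [0, 0, -4.5], "yaw": 0},
  {"claw": -1, "delta_pos": [0, 0, 0], "yaw": 0},
])

```text
clock: 26.28
eef_pos: [472.6, -327.1, 293.9]
tcp_rot: [3.136, 0.004, 1.571]
contact_force: [-0.5, -0.6, 0.6]
opening: 1.0
grasp_force: 0.0
```

Call:
apply_moves([
  {"claw": -1, "delta_pos": [4.8, 2.15, 0], "yaw": 0},
  {"claw": -1, "delta_pos": [4.8, 2.15, 0], "yaw": 0},
  {"claw": -1, "delta_pos": [4.8, 2.15, 0], "yaw": 0},
  {"claw": -1, "delta_pos": [4.8, 2.15, 0], "yaw": 0},
  {"claw": -1, "delta_pos": [4.8, 2.15, 0], "yaw": 0},
  {"claw": -1, "delta_pos": [4.8, 2.15, 0], "yaw": 0},
  {"claw": -1, "delta_pos": [4.8, 2.15, 0], "yaw": 0},
  {"claw": -1, "delta_pos": [4.7, 2.15, 0], "yaw": 0},
])

```text
clock: 27.28
eef_pos: [643.6, 58.5, 289.1]
tcp_rot: [-3.14, 0.0, 1.571]
contact_force: [-0.0, -1.1, -0.4]
opening: 1.002
grasp_force: 0.0
```

Call:
apply_moves([
  {"claw": -1, "delta_pos": [0, 0, 0], "yaw": 0},
  {"claw": -1, "delta_pos": [0, 0, 0], "yaw": 0},
])

```text
clock: 27.52
eef_pos: [642.8, 56.6, 289.2]
tcp_rot: [-3.14, 0.0, 1.572]
contact_force: [-0.5, -0.6, -0.1]
opening: 0.997
grasp_force: 0.0
```

```bash
python3 - <<'E'
from rig import r
from h import *
f=r.grab_frame("scene");t=r.grab_frame("top")
cv2.imwrite("pics/e.png",np.hstack([cv2.resize(f["img"],(512,384)),cv2.resize(t["img"][130:260,300:430],(288,288),interpolation=cv2.INTER_CUBIC).repeat(1,0) if 0 else cv2.copyMakeBorder(cv2.resize(t["img"][130:260,300:430],(288,288)),0,96,0,0,0)]))
print(r.sense()["eef_pos"],r.sense()["opening"])
print(dish(t,'black',(390,196),16,14))
E
```

```text
[642.75358949  55.6995904  289.71551273] 0.9983132262151233
(471.2, -326.2, 54.2)
```

View pics/e.png

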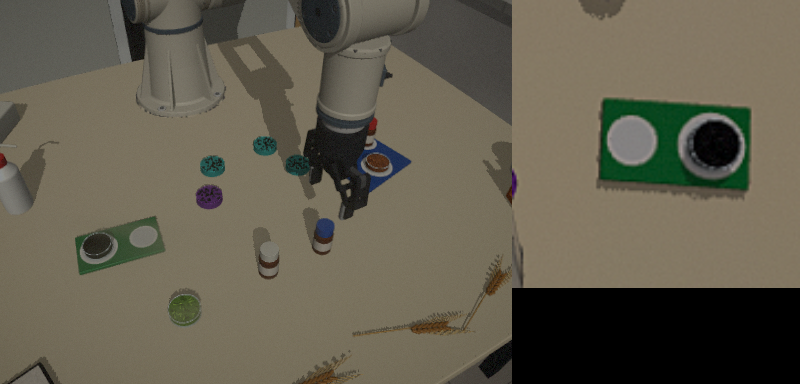

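Black sits within its mark (right, 713,146), and the gripper is over the blue bottle (323,237). Gripping it.

Call:
apply_moves([
  {"claw": -1, "delta_pos": [0, 0, 4], "yaw": 0},
  {"claw": -1, "delta_pos": [0, 0, 3.5], "yaw": 0},
  {"claw": -1, "delta_pos": [0, 0, 2.0], "yaw": 0},
  {"claw": -1, "delta_pos": [0, 0, 1], "yaw": 0},
  {"claw": -1, "delta_pos": [0, 0, 0], "yaw": 0},
  {"claw": -1, "delta_pos": [0, 0, 0], "yaw": 0},
])

```text
clock: 28.38
eef_pos: [644.0, 56.7, 186.5]
tcp_rot: [3.14, -0.0, 1.571]
contact_force: [-0.1, 0.5, -0.2]
opening: 0.999
grasp_force: 0.0
```

Call:
apply_moves([
  {"claw": 0.4, "delta_pos": [0, 0, 0], "yaw": 0},
  {"claw": 0.4, "delta_pos": [0, 0, 0], "yaw": 0},
  {"claw": 0.4, "delta_pos": [0, 0, 0], "yaw": 0},
  {"claw": 0.4, "delta_pos": [0, 0, 0], "yaw": 0},
  {"claw": 0.4, "delta_pos": [0, 0, 0], "yaw": 0},
])

```text
clock: 29.0
eef_pos: [643.5, 56.8, 185.8]
tcp_rot: [3.141, -0.0, 1.571]
contact_force: [-0.8, 0.7, 6.4]
opening: 0.413
grasp_force: 25.0
```

Call:
apply_moves([
  {"claw": 0.4, "delta_pos": [0, 0, -1], "yaw": 0},
  {"claw": 0.4, "delta_pos": [0, 0, -3], "yaw": 0},
  {"claw": 0.4, "delta_pos": [0, 0, -3.5], "yaw": 0},
  {"claw": 0.4, "delta_pos": [0, 0, -3.5], "yaw": 0},
  {"claw": 0.4, "delta_pos": [0, 0, 0], "yaw": 0},
])

```text
clock: 29.62
eef_pos: [644.4, 56.8, 298.8]
tcp_rot: [3.136, -0.0, 1.571]
contact_force: [-0.3, -0.0, -0.6]
opening: 0.408
grasp_force: 25.3
```

Call:
apply_moves([
  {"claw": 0.4, "delta_pos": [-3.0, -1.74, 0], "yaw": 0},
  {"claw": 0.4, "delta_pos": [-4.5, -2.5, 0], "yaw": 0},
  {"claw": 0.4, "delta_pos": [-4.5, -2.5, 0], "yaw": 0},
  {"claw": 0.4, "delta_pos": [-4.5, -2.5, 0], "yaw": 0},
  {"claw": 0.4, "delta_pos": [-4.5, -2.5, 0], "yaw": 0},
  {"claw": 0.4, "delta_pos": [-4.5, -2.5, 0], "yaw": 0},
  {"claw": 0.4, "delta_pos": [-4.2, -2.2, 0], "yaw": 0},
  {"claw": 0.4, "delta_pos": [0, 0, 0], "yaw": 0},
])

```text
clock: 30.62
eef_pos: [477.2, -242.3, 294.6]
tcp_rot: [-3.14, -0.0, 1.567]
contact_force: [-0.0, 0.2, -0.1]
opening: 0.41
grasp_force: 25.3
```

Call:
apply_moves([
  {"claw": 0.4, "delta_pos": [0, 0, 0], "yaw": 0},
  {"claw": 0.4, "delta_pos": [0, 0, 3], "yaw": 0},
  {"claw": 0.4, "delta_pos": [0, 0, 3], "yaw": 0},
  {"claw": 0.4, "delta_pos": [0, 0, 2.0], "yaw": 0},
  {"claw": 0.4, "delta_pos": [0, 0, 0], "yaw": 0},
  {"claw": 0.4, "delta_pos": [0, 0, 0], "yaw": 0},
])

```text
clock: 31.38
eef_pos: [479.6, -239.7, 215.9]
tcp_rot: [3.141, 0.0, 1.572]
contact_force: [-0.2, -0.5, -0.5]
opening: 0.41
grasp_force: 25.3
```

Call:
apply_moves([
  {"claw": 0.4, "delta_pos": [0, 0, 1.3], "yaw": 0},
  {"claw": 0.4, "delta_pos": [0, 0, 0.5], "yaw": 0},
  {"claw": 0.4, "delta_pos": [0, 0, 0.33], "yaw": 0},
  {"claw": 0.4, "delta_pos": [0, 0, 0], "yaw": 0},
  {"claw": 0.4, "delta_pos": [0, 0, 0], "yaw": 0},
])

```text
clock: 32.0
eef_pos: [479.0, -240.3, 194.1]
tcp_rot: [3.141, 0.0, 1.571]
contact_force: [0.5, 0.2, -1.1]
opening: 0.411
grasp_force: 25.3
```

Call:
apply_moves([
  {"claw": 0.4, "delta_pos": [0, 0, 0.04], "yaw": 0},
  {"claw": 0.1, "delta_pos": [0, 0, 0], "yaw": 0},
  {"claw": -0.2, "delta_pos": [0, 0, 0], "yaw": 0},
  {"claw": -0.2, "delta_pos": [0, 0, 0], "yaw": 0},
  {"claw": -0.2, "delta_pos": [0, 0, -2], "yaw": 0},
  {"claw": -0.2, "delta_pos": [0, 0, -4], "yaw": 0},
  {"claw": -0.2, "delta_pos": [0, 0, -5], "yaw": 0},
  {"claw": -0.2, "delta_pos": [0, 0, -5], "yaw": 0},
])

```text
clock: 33.0
eef_pos: [478.8, -240.1, 355.1]
tcp_rot: [-3.141, -0.0, 1.571]
contact_force: [0.4, -0.7, -1.3]
opening: 0.6
grasp_force: 0.0
```

Call:
apply_moves([
  {"claw": -0.2, "delta_pos": [-4.1, -2.8, 0], "yaw": 0},
  {"claw": -0.2, "delta_pos": [-4.1, -2.8, 0], "yaw": 0},
  {"claw": -0.2, "delta_pos": [-4.1, -2.8, 0], "yaw": 0},
  {"claw": -0.2, "delta_pos": [-4.1, -2.8, 0], "yaw": 0},
  {"claw": -0.2, "delta_pos": [-4.1, -2.8, 0], "yaw": 0},
  {"claw": -0.2, "delta_pos": [-4.1, -2.8, 0], "yaw": 0},
  {"claw": -0.2, "delta_pos": [-4.1, -2.8, 0], "yaw": 0},
  {"claw": -0.2, "delta_pos": [-4.1, -2.8, 0], "yaw": 0},
])

```text
clock: 34.0
eef_pos: [253.9, -569.5, 353.7]
tcp_rot: [3.141, 0.0, 1.571]
contact_force: [0.4, 0.1, -0.3]
opening: 0.598
grasp_force: 0.0
```

Call:
apply_moves([
  {"claw": -0.2, "delta_pos": [0, 0, 0], "yaw": 0},
  {"claw": -0.2, "delta_pos": [0, 0, 0], "yaw": 0},
  {"claw": -0.2, "delta_pos": [0, 0, 0], "yaw": 0},
])

```text
clock: 34.38
eef_pos: [255.7, -567.3, 353.6]
tcp_rot: [-3.142, -0.001, 1.572]
contact_force: [-0.6, 0.2, 0.3]
opening: 0.598
grasp_force: 0.0
```

```bash
python3 - <<'E'
from rig import r
from h import *
t=r.grab_frame("top");f=r.grab_frame("scene")
a=cv2.resize(t["img"][130:250,80:200],(400,400),interpolation=cv2.INTER_CUBIC)
b=cv2.resize(t["img"][130:250,310:430],(400,400),interpolation=cv2.INTER_CUBIC)
cv2.imwrite("pics/f.png",np.hstack([a,b])); cv2.imwrite("pics/g.png",f["img"])
print(dish(t,'brown',(132,184),24,16))
for g,rr in(((131,186),17),((390,196),18)):print("mark",mark(t,g,rr))
d0=np.load("top0.npy",allow_pickle=True).item()
# black: dark pixels without ROI clipping
for th in(25,38):
    m=(t["img"].max(axis=2)<th).astype(np.uint8);m[:,:370]=0;m[:150]=0;m[240:]=0;m[:,415:]=0
    print("black",th,[circ(t,c,24) for c in blobs(m,100)])
for c in('red','yellow','blue','green'):
    print(c,[circ(t,b,74) if c!='green' else circ(t,b,16) for b in blobs(hmask(t["img"],c),60,400)])
w=lambda f:[circ(f,b,66) for b in blobs((f["img"].min(axis=2)>100).astype(np.uint8)[100:140,260:295],30)]
print(w(t),w(d0))
E
```

```text
(504.3, 291.3, 50.4)Traceback (most recent call last):
  File "<stdin>", line 8, in <module>
  File "h.py", line 35, in mark
    return circ(f,b[0],z)
                  ~^^^
IndexError: list index out of range
```

View pics/f.png

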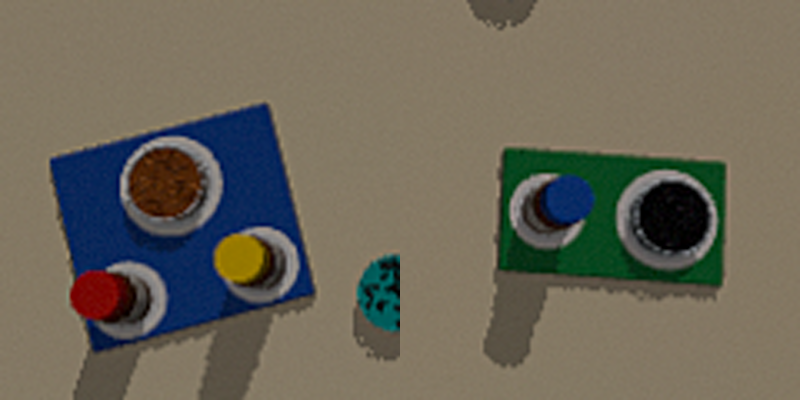

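View pics/g.png

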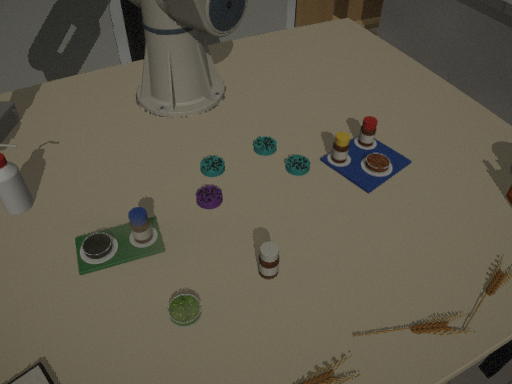

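All five stand on their marks: blue board left crop with brown (165,183), red (100,295), yellow (243,260); green board with blue (567,200) and black (672,217). I'll check the numbers once.

```bash
python3 - <<'E'
from rig import r
from h import *
t=r.grab_frame("top");d0=np.load("top0.npy",allow_pickle=True).item()
for th in(25,38):
    m=(t["img"].max(axis=2)<th).astype(np.uint8);m[:,:375]=0;m[:150]=0;m[240:]=0;m[:,410:]=0
    print("black",th,[circ(t,c,24) for c in blobs(m,60)])
for c in('red','yellow','blue'):
    print(c,[circ(t,b,74) for b in blobs(hmask(t["img"],c),60,400)])
for f in(t,d0):
    x=np.zeros((384,512),np.uint8);x[95:140,255:300]=(f["img"].min(axis=2)>100)[95:140,255:300]
    print("green,white",[circ(f,b,16) for b in blobs(hmask(f["img"],'green'),250,400)],[circ(f,b,66) for b in blobs(x,20)])
E
```

```text
black 25 [(471.3, -325.7, 48.6)]
black 38 [(471.3, -326.0, 48.8)]
red [(268.2, -492.1, 34.1), (422.7, 320.9, 31.4)]
yellow [(446.3, 226.8, 31.3)]
blue [(478.6, -239.4, 31.2), (773.2, -477.0, 131.7)]
green,white [(662.3, -220.7, 53.8)] [(649.5, -59.5, 33.9)]
green,white [(661.6, -221.3, 55.1)] [(631.3, -65.6, 70.2)]
```

Everything is within about 1.5 mm of its mark centre, and the green dish and white bottle have not moved (the white bottle is at the same scene pixels, about (268,260), in both pictures).

```bash
python3 -c "
from rig import r
print(r.sign_off())"
```

```text
the job is handed in; nothing more can be done
None
```

Both kits are made up and handed in at about 34 s of the 128 s allowed: each dish and bottle is within about 1.5 mm of its mark centre, and the green dish and white bottle were left where they stood.

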